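# Hang the gap gauge in the gauge cabinet

## Robot

A 7-joint arm with a two-finger parallel gripper is mounted at the origin on the work surface. World frame = base frame: x ahead of the robot, y to its left, z up, the work surface at z = 0. Lengths are in m, angles in rad, forces in N, time in s.
With the tool pointing down it reaches from about 0.4 to 0.85 m from the base axis. Payload 4.5 kg.
Tool frame: the origin (TCP) lies where the fingers leave the gripper's body, on its centre line; the fingertips stand 64 mm ahead of it and the grasp point (between the pads) lies 45 mm ahead of it; z points along the fingers, y is the direction in which the jaws open and shut (so a half turn about z gives the same grasp; the last joint's range is limited). The gripper opens to 88 mm and grips with 3 to 60 N. Pads are 18 mm wide; open, the fingers measure 123 mm over their backs; the gripper's body (75 mm by 187 mm) begins 45 mm behind the grasp point.
Start: joints at [0.034, 0.689, -0.195, 1.565, 0.157, 0.902, -0.215], TCP at [0.625, 0, 0.303] pointing down, gripper open.
Joint ranges: [-3.01, 3.01], [-0.46, 2.08], [-1.47, 1.51], [0.13, 2.56], [-1, 4.14], [0.04, 2.09], [-2.66, 2.66]. Speed limits (rad/s): [2.57, 2.57, 3.14, 3.14, 3.14, 3.14, 3.14].

## Interface

Orientations are given as a unit quaternion [x, y, z, w].
In Python, from plant import monitor, snapshot, workorder, finder gives the robot as it stands.
- The arm moves only by the tool carry_out, never from a script. Its argument "motion" is one flat list of numbers, 6 for each row, row after row: the shift along the tool's x, y, z in cm, then the turn, a rotation vector about the tool's x, y, z in rad. In form: [x, y, z, rx, ry, rz, x, y, z, rx, ry, rz, ...]. A call has 1 to 8 rows; each row shifts and turns the commanded pose from where the row before left it, along the tool's axes as they then stand; what a row does not reach is not made up. A row lasts 1/8 s, in which the tool goes at most 62.5 mm and 10.7 degrees, less where a joint would pass 70% of its speed; a pose out of reach is approached as far as the arm can. A call with a gripper value outside its range is refused whole. "hand" is the finger opening in cm, from 0 to 8.81, set as the call begins (left out, the last holds). The fingers move at their own pace and stop on an object; "grip_force" is the grip in N (left out, the last holds). Time passes only in rows, so rows that do not move let the fingers close. It gives the time, the measured TCP pose, the force and the opening at its end, in the units of the state.
- monitor.get_state(): the state, without advancing time (a new reading comes with each control period).
- snapshot(name): name is "scene" or "side" or "wrist"; returns a dict with "frame" (384x512x3 uint8, red, green, blue), "range_z" (384x512 float32, m along the optical axis (not along the pixel's ray), 0 where there is no reading), "fx", "fy", "cx", "cy" (pixels), "D" ([k1, k2, p1, p2, k3] as OpenCV has them; the pictures are not rectified), "rvec" (rotation vector, rad) and "tvec" (3), from world to camera coordinates, as OpenCV has them; the wrist camera has in their place "hand_eye" (4x4, takes a point from camera to tool coordinates, whose origin is the TCP and whose axes are the flange's). Camera axes: x right, y down, z forward; pixel columns grow to the right and rows downward; lengths in m; the calibration is good to about 2 mm. A picture is of the moment at which its call begins: read the wrist's pose just before it.
- workorder.finish_job(): hands the job in, once; it reports no verdict.
Trained networks look in a picture, given as the dict that the camera call returned (one of the last four; its "shot" number tells which), for a name from the list of things; names that differ only in an ending like _2 or _b are one class to them, and where a whole thing is asked for, a point or a joint stands for the part that bears it (a point fixed in the world has none). Each returns a list of dicts, best first, with "p" (0 to 1); they miss things now and then, are a little off and sometimes report something else, mostly with a low value. They report only what shows in the picture. A call takes as long as a camera call. They do not tell look-alikes from the thing itself.
- finder.masks_of(picture, thing): "pixels" (384x512 bool, what is visible of it) and "extent" ([left, top, right, bottom] in pixels, round what is visible of it).
The state is a dict: "clock": time; "q": joint angles; "qd": joint speeds; "joint_torque": joint torques, N m; "tool_pos": TCP position; "eef_rot": TCP orientation; "contact_force": force on the tool from outside, world axes, zero at the start; "moment": the same for the moment, N m; "opening": opening from 0.0 (shut) to 1.0 (fully open).
Only numpy, scipy, OpenCV 4.12 (cv2) and the standard library are available. Lean on these libraries where they do the work, as an engineer would, in place of code of your own. Each camera call takes 0.05 s, during which the arm holds its last target. There are 200 camera calls.

## Task

Take the gap gauge out of its wooden block, bring it down through the framed opening in the top of the steel gauge cabinet and hang it by its eye on the hook inside, then let go and withdraw. Do not touch the frame of the opening with the gauge or the gripper, and do not disturb the things lying about on the bench.

Things in the scene. Friction and masses are not known exactly. Their poses are not given: they have to be found in the camera images.
- gauge_grip (a point): Centre of the black handle on top of the gap gauge, the loose part to hang (about 0.42 kg): an upright steel plate 10 mm thick (x), 84 wide (y), 147 tall with handle. The handle is 30 mm wide (y), 18 thick (x), 46 tall; its centre is 124 mm above the gauge's lower edge. z up; half a turn looks the same. Starts upright in the block's slot.
- gauge_eye (a point): Middle of the upper edge of the gauge's hanging eye, 35 mm straight below gauge_grip, same axes. The eye is a rectangular hole through the plate (along the gauge's x), 44 mm wide (y) and 34 mm tall downwards from this point; the steel above it is 12 mm tall and 64 wide, beside it 10 mm wide.
- gauge: The whole gap gauge: origin at the centre of its lower edge, axes as gauge_grip. Below the eye it is a plate 84 mm wide and 55 mm tall with a gap 30 mm wide and 30 mm tall cut in from below.
- block: Fixed wooden parking block 90 mm (x) by 130 (y) by 38 tall, origin at the centre of its underside. Its slot, 14 mm wide (x), 90 long (y), 26 deep, floor 12 mm above the bench, holds the gauge's lower end upright; the gauge is free once lifted straight up by 30 mm.
- cabinet: Fixed gauge cabinet of dark sheet steel, 140 mm (x) by 192 mm (y), 172 mm tall with the frame; origin at the centre of its underside. Its -x side is the steel wall that carries the hook, its +x side is mostly a clear panel; walls 4 mm thick, inner floor 4 mm above the bench. It is open only through the framed mouth in its top.
- mouth_frame: The flat steel frame round the mouth in the cabinet's top, not to be touched: 144 mm (x) by 196 mm (y) outside, 12 mm thick, its top 172 mm above the bench. Origin at the mouth's centre at the frame's underside, axes as the cabinet.
- mouth (a point): Centre of the mouth, level with the top of the frame (172 mm above the bench). The clear opening is 120 mm along the cabinet's x and 160 mm along its y. Axes as the cabinet.
- hook_seat (a point): Point on top of the hook's bar where the eye's upper edge should rest: 120 mm above the bench, 52 mm below the frame's top, 37 mm from the mouth's centre towards the cabinet's -x. Axes as the cabinet. With the gauge hung here, the handle's centre is 17 mm below the frame's top and the handle stands 6 mm out of the mouth.
- hook: Fixed hook: flat level steel bar 14 mm wide (y), 6 thick, out of the cabinet's -x wall along +x, its end turned up by 12 mm. Origin 37 mm along +x from hook_seat. From hook_seat the wall is 29 mm along -x, the upturned end spans 28 to 36 mm along +x. The plate hangs square to the bar; to pass the end, the eye's upper edge must be 12 to 28 mm above the bar's top.
- spanner: Bystander: a steel spanner lying on the bench, leave alone. Under 25 mm tall.
- disc: Bystander: a reddish brown grinding disc 114 mm across, 6 mm thick, lying on the bench, leave alone.
- housing: Bystander: an open folded steel housing 90 by 180 by 63 mm on the bench, leave alone.
Not all that is in view belongs to the job. What is meant by the gauge is not turquoise, and is the larger of those in its own colour.

How it is judged:
By the outcome, as a careful person would: the job done as asked, in the order asked, and still so for the second after the job is handed in, with the robot touching nothing.
It also fails if it takes over 58 s, if anything falls off the work surface, if the arm or the gripper's body presses on something with over 40 N, if the wrist force passes 120 N, or if a joint passes its speed limit or range.

## Working session

There is one attempt and no reset: what is moved stays moved. The work goes in short steps, Python scripts to look and compute and a tool call to move; the robot and the scene stay as the last step left them, time stands still between calls to the robot, and variables do not carry over. Pictures are saved under pics/ and viewed, about 8 in all and at most 12, crops included, and the job is handed in when it is done.

Besides the shell and the picture viewer there is one more tool, called after "Emit:" by a JSON object that holds its "method" and its "body". carry_out: Moves the arm, as the interface text tells. Its arguments: {"type":"object","properties":{"motion":{"type":"array"},"hand":{"type":"number"},"grip_force":{"type":"number"}},"required":["motion"]}

```bash
mkdir -p pics; cat > h.py <<'E'
import numpy as np, cv2
from plant import monitor, snapshot, workorder, finder
from scipy.spatial.transform import Rotation as R
def cloud(s, st=None):
    v,u=np.mgrid[0:384,0:512]
    K=np.array([[s['fx'],0,s['cx']],[0,s['fy'],s['cy']],[0,0,1]])
    p=cv2.undistortPoints(np.stack([u,v],-1).reshape(-1,1,2).astype(np.float64),K,np.array(s['D'],float)).reshape(384,512,2)
    z=s['range_z'].astype(float); c=np.dstack([p*z[...,None],z])
    if 'hand_eye' in s:
        T=np.array(s['hand_eye']); t=c@T[:3,:3].T+T[:3,3]
        w=t@R.from_quat(st['eef_rot']).as_matrix().T+np.array(st['tool_pos'])
    else:
        M=cv2.Rodrigues(np.array(s['rvec'],float))[0]; w=(c-np.array(s['tvec']).reshape(3))@M
    w[z<=0]=np.nan
    return w
def save(s,n): cv2.imwrite('pics/'+n,s['frame'][:,:,::-1])
E
cat > a.py <<'E'
from h import *
print(monitor.get_state())
ims=[]
for n in ['scene','side']:
    s=snapshot(n); ims.append(s['frame']); w=cloud(s)
    for t in ['gauge','block','cabinet','mouth_frame','hook','spanner','disc','housing']:
        for m in finder.masks_of(s,t)[:4]:
            q=w[m['pixels']]; q=q[~np.isnan(q[:,0])]
            print(n,t,round(m['p'],2),np.round(m['extent']),len(q),np.round(np.median(q,0),3) if len(q) else '',np.round(np.percentile(q,[2,98],axis=0),3).tolist() if len(q) else '')
cv2.imwrite('pics/a1.png',ims[0][:,:,::-1]);cv2.imwrite('pics/a2.png',ims[1][:,:,::-1])
E
python3 a.py
```

```text
{'clock': 0.0, 'q': array([ 0.03381301,  0.68998851, -0.1945227 ,  1.56633668,  0.15729356,
        0.90248491, -0.21510376]), 'qd': array([-0.00115728,  0.00083353,  0.000121  ,  0.00027176,  0.00114741,
        0.00055454,  0.00018601]), 'joint_torque': array([ 3.38560185e-04, -5.27571630e+01, -1.26686912e+00, -1.53434461e+01,
       -5.26333472e-02,  6.56995355e-03,  1.65937727e-04]), 'tool_pos': array([ 6.24489362e-01, -4.28692648e-05,  3.01909274e-01]), 'eef_rot': array([ 7.07081927e-01,  7.07131045e-01, -6.86472248e-04, -6.01961533e-04]), 'contact_force': array([ 0.04481415, -0.06157529, -0.01680809]), 'moment': array([-0.01039828,  0.00565519,  0.03749506]), 'opening': 0.9969429078062385}
scene gauge 0.93 [363. 154. 384. 214.] 795 [0.525 0.391 0.059] [[0.436, 0.371, 0.001], [0.555, 0.434, 0.147]]
scene gauge 0.7 [317. 156. 336. 191.] 89 [0.434 0.272 0.097] [[0.269, 0.241, -0.001], [0.549, 0.319, 0.16]]
scene gauge 0.68 [148. 156. 160. 172.] 93 [ 0.437 -0.233  0.119] [[0.431, -0.247, 0.103], [0.471, -0.221, 0.129]]
scene gauge 0.55 [308. 161. 338. 205.] 678 [0.563 0.233 0.094] 
[... 1476 characters left out ...]
.349, 0.073], [0.557, -0.142, 0.176]]
side hook 0.47 [288. 104. 310. 118.] 106 [ 0.474 -0.242  0.12 ] [[0.448, -0.341, 0.029], [0.497, -0.232, 0.133]]
side spanner 0.96 [241. 194. 314. 210.] 509 [0.515 0.001 0.006] [[0.439, -0.019, -0.002], [0.609, 0.016, 0.011]]
side disc 0.63 [194. 184. 233. 218.] 1038 [0.701 0.002 0.006] [[0.652, -0.052, 0.001], [0.752, 0.051, 0.01]]
side disc 0.41 [255. 236. 269. 286.] 467 [0.554 0.249 0.112] [[0.541, 0.205, 0.035], [0.572, 0.276, 0.161]]
side housing 0.77 [147. 216. 195. 292.] 2943 [0.778 0.192 0.007] [[0.727, 0.1, 0.001], [0.815, 0.28, 0.064]]
side housing 0.23 [257. 239. 271. 288.] 518 [0.554 0.249 0.104] [[0.539, 0.199, 0.027], [0.573, 0.276, 0.161]]
```

```bash
python3 - <<'E'
import cv2,numpy as np
a=cv2.imread('pics/a1.png');b=cv2.imread('pics/a2.png')
f=lambda i,y0,y1,x0,x1,w,h:cv2.resize(i[y0:y1,x0:x1],(w,h),interpolation=cv2.INTER_CUBIC)
top=cv2.resize(a[120:300,60:420],(800,400)) 
bot=np.hstack([f(a,145,235,290,400,244,200),f(b,230,360,230,340,169,200),f(b,60,190,230,340,169,200)])
bot=np.hstack([bot,np.zeros((200,800-bot.shape[1],3),np.uint8)])
cv2.imwrite('pics/c1.png',np.vstack([top,bot]))
E
```

```text
(no output)
```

View pics/c1.png

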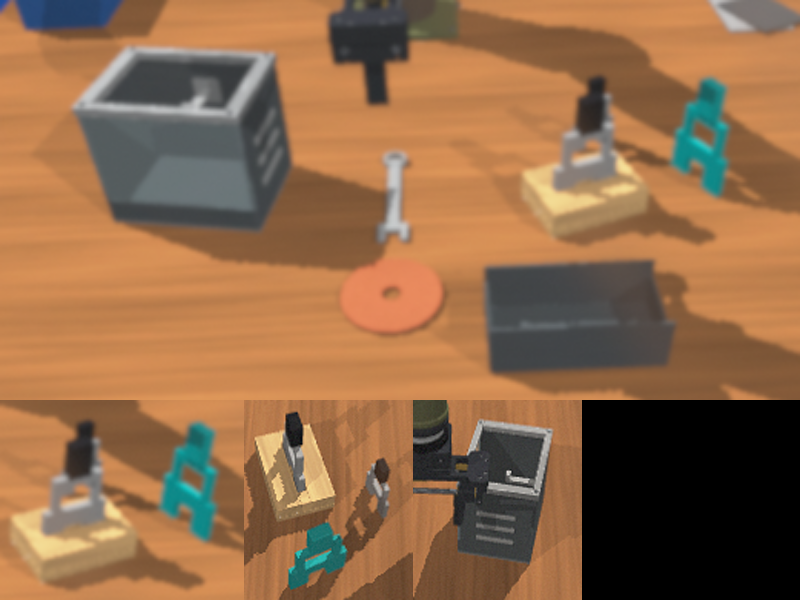

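The grey gauge with the black handle in the block (scene px 323,183) is the larger of the two grey ones. The smaller grey one, with a brown handle, stands loose at side px (319,287). The turquoise one is at scene px (373,184). The gauge in the block is therefore the target. Next I measure yaw and position.

```bash
cat > m.py <<'E'
from h import *
def rect(p):
    (c,s,a)=cv2.minAreaRect((p*1000).astype(np.float32)); return np.round(c,1),np.round(s,1),round(a,1)
def report(w,tag):
    P=w.reshape(-1,3); P=P[~np.isnan(P[:,0])]
    b=lambda x0,x1,y0,y1,z0,z1:P[(P[:,0]>x0)&(P[:,0]<x1)&(P[:,1]>y0)&(P[:,1]<y1)&(P[:,2]>z0)&(P[:,2]<z1)]
    for nm,q in dict(frame=b(.38,.62,-.38,-.12,.162,.182),block=b(.46,.66,.12,.33,.033,.043),handle=b(.5,.61,.18,.29,.125,.175),plate=b(.5,.61,.17,.30,.055,.105)).items():
        if len(q)>8:
            c=np.cov(q[:,:2].T);e,v=np.linalg.eigh(c)
            print(tag,nm,len(q),'rect',*rect(q[:,:2]),'z',np.round(np.percentile(q[:,2],[2,50,98]),4),'mean',np.round(q.mean(0),4),'pca',np.round(np.degrees(np.arctan2(v[1,1],v[0,1])),1),np.round(np.sqrt(e)*1000,1))
if __name__=='__main__':
    for n in ['scene','side']: report(cloud(snapshot(n)),n)
    st=monitor.get_state(); s=snapshot('wrist'); print(np.round(s['hand_eye'],3).tolist(), s['fx'])
E
python3 m.py
```

```text
scene frame 1189 rect [ 497.6 -245.4] [198.1 150.1] 79.9 z [0.1624 0.1708 0.1734] mean [ 0.5079 -0.2463  0.1695] pca 77.6 [55.8 70.1]
scene block 726 rect [556.6 236.8] [ 93.  131.8] 18.6 z [0.0339 0.038  0.0416] mean [0.5719 0.2338 0.0379] pca 97.1 [24.2 41.1]
scene handle 180 rect [558.9 236.4] [19.2 32.2] 16.3 z [0.1257 0.1469 0.1599] mean [0.5627 0.2346 0.1459] pca 97.8 [4.9 9.5]
scene plate 282 rect [557.4 235.9] [13.7 85. ] 19.2 z [0.0557 0.068  0.1045] mean [0.5601 0.2351 0.0751] pca 107.6 [ 3.  25.2]
side frame 774 rect [ 496.9 -249.4] [204.  145.5] 79.7 z [0.163  0.1716 0.1756] mean [ 0.481  -0.2481  0.1709] pca 94.8 [43.9 79.7]
side block 1553 rect [556.2 236.4] [ 91.6 134.5] 18.4 z [0.0344 0.0387 0.042 ] mean [0.556  0.2469 0.0387] pca 117.7 [28.3 37.9]
side handle 184 rect [557.  237.3] [18.3 30.7] 20.0 z [0.1261 0.1567 0.1611] mean [0.5568 0.2415 0.1504] pca 115.0 [5.5 9.2]
side plate 160 rect [556.4 236.7] [10.6 83.8] 18.9 z [0.0561 0.0686 0.1026] mean [0.5543 0.2496 0.074 ] pca 112.1 [ 2.8 24.7]
[[-0.001, -0.961, -0.276, 0.071], [1.0, -0.001, -0.0, 0.0], [0.0, -0.276, 0.961, -0.082], [0.0, 0.0, 0.0, 1.0]] 305.42619155526194
```

Emit:
{"method": "carry_out", "body": {"motion": [4.73, -1.35, 0, 0, 0, 0, 4.73, -1.35, 0, 0, 0, 0, 4.73, -1.35, 0, 0, 0, 0, 4.73, -1.35, 0, 0, 0, 0, 4.73, -1.35, 0, 0, 0, 0, 0, 0, 0, 0, 0, 0.178, 0, 0, 0, 0, 0, 0.178, 0, 0, 0, 0, 0, 0.178]}}

```text
clock: 2.05
tool_pos: [0.5574, 0.2367, 0.3028]
eef_rot: [0.87, 0.493, 0.0, 0.0]
contact_force: [0.5, -0.1, -0.2]
opening: 1.002
```

Emit:
{"method": "carry_out", "body": {"motion": [0, 0, 0, 0, 0, 0.178, 0, 0, 0, 0, 0, 0.178, 0, 0, 0, 0, 0, 0.178, 0, 0, 0, 0, 0, 0.178, 0, 0, 0, 0, 0, 0, 0, 0, 0, 0, 0, 0]}}

```text
clock: 2.8
tool_pos: [0.5574, 0.2366, 0.3027]
eef_rot: [0.987, 0.163, 0.0, -0.0]
contact_force: [-0.5, -0.2, -0.0]
opening: 1.0
```

```bash
cat > n.py <<'E'
from m import *
st=monitor.get_state(); s=snapshot('wrist')
r=R.from_quat(st['eef_rot']).as_matrix()
print(st['clock'],np.round(st['tool_pos'],4),'jaw',np.degrees(np.arctan2(r[1,1],r[0,1])),'z',np.round(r[:,2],4),st['opening'],np.round(st['q'],2),np.round(st['contact_force'],2))
report(cloud(s,st),'wrist')
import sys
if len(sys.argv)>1: cv2.imwrite('pics/'+sys.argv[1],s['frame'][:,:,::-1])
E
python3 n.py w1.png
```

```text
2.8 [0.5574 0.2366 0.3027] jaw -71.20680253518888 z [ 0.e+00  1.e-04 -1.e+00] 1.000071062065213 [-0.59  0.67  0.2   1.64 -0.16  0.85 -1.57] [-0.53 -0.22 -0.03]
wrist block 6030 rect [556.1 236.6] [ 90.1 130.1] 18.6 z [0.0363 0.0384 0.04  ] mean [0.5647 0.2402 0.0384] pca 109.4 [26.5 42.1]
wrist handle 1171 rect [557.  235.9] [17.5 30. ] 18.6 z [0.1279 0.1588 0.1606] mean [0.5595 0.2368 0.1542] pca 108.8 [5.6 8.6]
wrist plate 793 rect [556.9 235.6] [10.2 83.5] 17.9 z [0.0571 0.0675 0.1038] mean [0.5592 0.236  0.071 ] pca 108.4 [ 2.7 24.6]
```

View pics/w1.png

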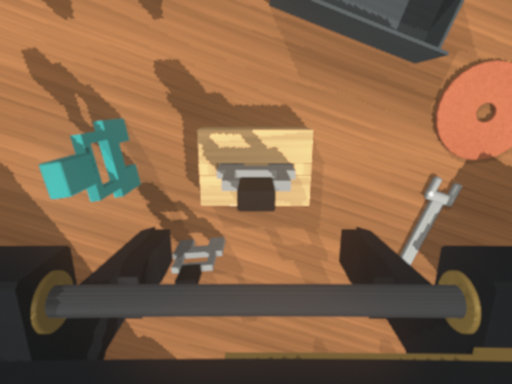

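The wrist view shows the grey gauge's handle at (256,195), in the block and centred between the jaws. The small grey look-alike at (197,255) is clear of the descent. I go down with fingertips beside the handle.

Emit:
{"method": "carry_out", "body": {"motion": [0, 0, 2.5, 0, 0, 0, 0, 0, 2.5, 0, 0, 0, 0, 0, 2.5, 0, 0, 0, 0, 0, 2, 0, 0, 0, 0, 0, 1.3, 0, 0, 0, 0, 0, 1.0, 0, 0, 0, 0, 0, 0, 0, 0, 0, 0, 0, 0, 0, 0, 0]}}

```text
clock: 3.85
tool_pos: [0.5579, 0.2366, 0.1853]
eef_rot: [0.987, 0.162, 0.001, -0.0]
contact_force: [0.2, -0.3, -0.2]
opening: 0.999
```

Emit:
{"method": "carry_out", "body": {"motion": [0, 0, 0, 0, 0, 0, 0, 0, 0, 0, 0, 0, 0, 0, 0, 0, 0, 0, 0, 0, 0, 0, 0, 0, 0, 0, 0, 0, 0, 0, 0, 0, 0, 0, 0, 0, 0, 0, 0, 0, 0, 0, 0, 0, 0, 0, 0, 0], "hand": 0, "grip_force": 40}}

```text
clock: 4.85
tool_pos: [0.5576, 0.2364, 0.1847]
eef_rot: [0.987, 0.162, 0.0, 0.0]
contact_force: [-0.6, -0.1, 0.2]
opening: 0.336
```

The opening of 0.336 is about 29.6 mm, so the handle is held. I lift straight up.

Emit:
{"method": "carry_out", "body": {"motion": [0, 0, -0.8, 0, 0, 0, 0, 0, -1, 0, 0, 0, 0, 0, -1.5, 0, 0, 0, 0, 0, -2, 0, 0, 0, 0, 0, -3, 0, 0, 0, 0, 0, -4, 0, 0, 0, 0, 0, -4, 0, 0, 0, 0, 0, -3.7, 0, 0, 0]}}

```text
clock: 5.85
tool_pos: [0.5572, 0.2363, 0.3872]
eef_rot: [0.987, 0.162, 0.001, -0.0]
contact_force: [0.4, 0.8, -3.9]
opening: 0.333
```

```bash
python3 - <<'E'
from h import *
st=monitor.get_state(); print(st['tool_pos'],st['opening'],st['contact_force'],st['q'])
r=R.from_quat(st['eef_rot']).as_matrix()
for n in ['scene','side']:
    P=cloud(snapshot(n)).reshape(-1,3);P=P[~np.isnan(P[:,0])]
    L=(P-st['tool_pos'])@r
    # handle/plate in tool frame: expect x 0,y 0, plate z from 50..170mm
    q=L[(abs(L[:,0])<.03)&(abs(L[:,1])<.06)&(L[:,2]>.075)&(L[:,2]<.20)]
    print(n,len(q),np.round(np.percentile(q,[1,50,99],axis=0),4).tolist())
    e,v=np.linalg.eigh(np.cov(q[:,:2].T)); print(np.degrees(np.arctan2(v[1,1],v[0,1])))
    e,v=np.linalg.eigh(np.cov(q.T)); print('normal',np.round(v[:,0],3))
E
```

```text
[0.55718058 0.23629933 0.38721104] 0.3333154459036664 [ 0.40697536  0.77812167 -3.85865305] [-0.60428403  0.58015734  0.22460464  1.52928501 -0.14156744  1.04698642
 -1.59064813]
scene 853 [[-0.0061, -0.0413, 0.0756], [0.0033, 0.0038, 0.1283], [0.0067, 0.0424, 0.1713]]
90.51963738512984
normal [ 1.     0.009 -0.006]
side 384 [[-0.0015, -0.043, 0.0763], [0.0072, -0.0308, 0.1246], [0.009, 0.0397, 0.1676]]
86.60406374871944
normal [ 0.998 -0.054 -0.028]
```

Emit:
{"method": "carry_out", "body": {"motion": [0, 0, 0, 0, 0, 0.101, 0, 0, 0, 0, 0, 0.101, 0, 0, 0, 0, 0, 0.101, 0, 0, 0, 0, 0, 0.101, 0, 0, 0, 0, 0, 0.101]}}

```text
clock: 6.58
tool_pos: [0.5566, 0.2363, 0.3833]
eef_rot: [0.996, -0.092, -0.001, 0.001]
contact_force: [-0.2, 0.1, -4.9]
opening: 0.335
```

Emit:
{"method": "carry_out", "body": {"motion": [0.2, 2, 0, 0, 0, 0, 0.5, 4, 0, 0, 0, 0, 0.6, 5.5, 0, 0, 0, 0, 0.7, 6, 0, 0, 0, 0, 0.7, 6, 0, 0, 0, 0, 0.5, 5.5, 0, 0, 0, 0, 0.2, 4, 0, 0, 0, 0, 0.1, 1.5, 0, 0, 0, 0]}}

```text
clock: 7.58
tool_pos: [0.5279, -0.1137, 0.3846]
eef_rot: [0.996, -0.092, -0.001, 0.001]
contact_force: [-0.1, 0.8, -5.2]
opening: 0.336
```

Emit:
{"method": "carry_out", "body": {"motion": [0, 0, 0, 0, 0, 0, 0, 0, 0, 0, 0, 0]}}

```text
clock: 7.82
tool_pos: [0.5303, -0.1071, 0.3844]
eef_rot: [0.996, -0.088, -0.0, -0.001]
contact_force: [-0.5, -0.1, -4.0]
opening: 0.333
```

```bash
cat > f.py <<'E'
from h import *
from scipy.optimize import minimize
import sys
def hook(P,c,th):
    ex=np.array([np.cos(th),np.sin(th)]);ey=np.array([-ex[1],ex[0]])
    d=P[:,:2]-c; L=np.c_[d@ex,d@ey,P[:,2]]
    q=L[(L[:,0]>-.062)&(L[:,0]<.01)&(abs(L[:,1])<.03)&(L[:,2]>.09)&(L[:,2]<.14)]
    if len(q)>5: print(' hook local',len(q),np.round(np.percentile(q,[3,50,97],axis=0),4).tolist())
def fit(P):
    # frame band: outer 144x196, inner 120x160
    q=P[(P[:,2]>.166)&(P[:,2]<.180)&(P[:,0]>.38)&(P[:,0]<.62)&(P[:,1]>-.38)&(P[:,1]<-.12)]
    def cost(v):
        a=np.radians(v[2]);ex=np.array([np.cos(a),np.sin(a)]);ey=np.array([-ex[1],ex[0]]);d=q[:,:2]*1000-v[:2]
        x=abs(d@ex);y=abs(d@ey)
        out=np.maximum(np.maximum(x-72,y-98),0); inn=np.maximum(np.minimum(60-x,80-y),0)
        e=out+inn; return np.mean(np.minimum(e,8)**2)
    best=min((minimize(cost,[497+i,-247+j,-10+k],method='Nelder-Mead') for i in(-4,4) for j in (-4,4) for k in (-2,1)),key=lambda r:r.fun)
    print(len(q),np.round(best.x,2),round(best.fun,3),'z',np.median(q[:,2])); return best.x
st=monitor.get_state()
r=R.from_quat(st['eef_rot']).as_matrix()
print(st['clock'],np.round(st['tool_pos'],4),'jaw',np.degrees(np.arctan2(r[1,1],r[0,1])),np.round(r[:,2],4),st['opening'],np.round(st['contact_force'],2))
for n in ['scene','side','wrist']:
    st=monitor.get_state(); s=snapshot(n);P=cloud(s,st).reshape(-1,3);P=P[~np.isnan(P[:,0])]
    print(n,end=' ');v=fit(P);hook(P,v[:2]/1000,np.radians(v[2]))
save(s,sys.argv[1])
E
python3 f.py w2.png
```

```text
7.825 [ 0.5303 -0.1071  0.3844] jaw -100.1303930353604 [-3.0e-04  1.7e-03 -1.0e+00] 0.333326295771688 [-0.46 -0.11 -3.95]
scene 936 [ 498.86 -245.7   -10.05] 0.067 z 0.17104219026903392
 hook local 62 [[-0.0617, -0.0075, 0.113], [-0.0397, 0.0019, 0.1196], [-0.0032, 0.0079, 0.1316]]
side 749 [ 496.97 -246.73  -10.14] 0.182 z 0.17214872776766957
 hook local 98 [[-0.0529, -0.0081, 0.1151], [-0.0246, 0.0019, 0.1204], [-0.0015, 0.0076, 0.1323]]
wrist 8391 [ 497.26 -247.91   -9.8 ] 0.007 z 0.17216335198774033
 hook local 680 [[-0.06, -0.006, 0.1167], [-0.0286, 0.0016, 0.1204], [-0.0015, 0.0071, 0.1327]]
```

View pics/w2.png

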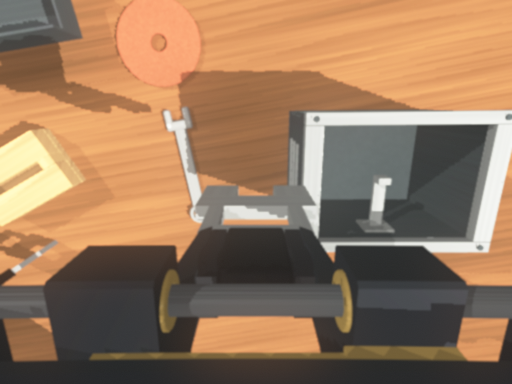

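The hook shows inside the mouth at pixel (380,200), and the gauge hangs square below the gripper. The wrist fit puts the mouth centre at (0.4973, −0.2475) with yaw −9.9°. I move over the entry point, 60 mm in +x from the seat.

Emit:
{"method": "carry_out", "body": {"motion": [0.2, 2, 0, 0, 0, 0, 0.43, 4, 0, 0, 0, 0, 0.5, 4.4, 0, 0, 0, 0, 0.3, 3, 0, 0, 0, 0, 0.1, 1, 0, 0, 0, 0, 0, 0, 0, 0, 0, 0, 0, 0, 0, 0, 0, 0, 0, 0, 0, 0, 0, 0]}}

```text
clock: 8.98
tool_pos: [0.5199, -0.2519, 0.3847]
eef_rot: [0.996, -0.089, 0.0, -0.001]
contact_force: [-0.3, -0.5, -4.6]
opening: 0.336
```

```bash
cat > g.py <<'E'
from h import *
c=np.array([.4973,-.2475]);a=np.radians(-9.9);ex=np.array([np.cos(a),np.sin(a)]);ey=np.array([-ex[1],ex[0]])
seat=c-.037*ex
st=monitor.get_state();r=R.from_quat(st['eef_rot']).as_matrix();p=st['tool_pos']
print('clock',st['clock'],'TCP',np.round(p,4),'jaw',round(np.degrees(np.arctan2(r[1,1],r[0,1])),2),'z',np.round(r[:,2],4),'open',st['opening'],'F',np.round(st['contact_force'],2))
print('TCP rel seat mm',np.round([1000*(p[:2]-seat)@ex,1000*(p[:2]-seat)@ey,1000*(p[2]-.0837-.120)],1))
for n in ['scene','side','wrist']:
    st=monitor.get_state();s=snapshot(n);P=cloud(s,st).reshape(-1,3);P=P[~np.isnan(P[:,0])];L=(P-p)@r
    q=L[(abs(L[:,0])<.014)&(abs(L[:,1])<.055)&(L[:,2]>.08)&(L[:,2]<.18)]
    if len(q)>20:
        W=q@r.T+p; d=W[:,:2]-seat
        print(n,len(q),'tool',np.round(1000*np.percentile(q,[2,50,98],axis=0),1).tolist(),'rel seat x/y',np.round(1000*np.percentile(d@ex,[2,50,98]),1),np.round(1000*np.percentile(d@ey,[1,99]),1),'zmin',round(np.percentile(W[:,2],1),4))
    save(s,'g_'+n+'.png')
E
python3 g.py
```

```text
clock 8.975 TCP [ 0.5199 -0.2519  0.3847] jaw -100.18 z [ 1.e-04  1.e-03 -1.e+00] open 0.335643333680001 F [-0.33 -0.55 -4.61]
TCP rel seat mm [ 60.   -0.5 181. ]
scene 814 tool [[-5.9, -44.2, 82.0], [3.2, -4.6, 131.3], [6.0, 38.4, 170.7]] rel seat x/y [54.2 63.2 66. ] [-39.8  44.2] zmin 0.2132
side 236 tool [[-6.8, -42.5, 82.8], [-4.5, -30.4, 123.6], [3.6, 39.8, 170.8]] rel seat x/y [53.1 55.4 63.8] [-41.4  42.6] zmin 0.212
wrist 3982 tool [[-5.8, -39.3, 81.1], [3.6, 0.6, 118.0], [4.2, 41.2, 168.6]] rel seat x/y [54.1 63.5 64.2] [-42.4  39.7] zmin 0.2146
```

Emit:
{"method": "carry_out", "body": {"motion": [0, 0, 1.5, 0, 0, 0, 0, 0, 2.5, 0, 0, 0, 0, 0, 2.7, 0, 0, 0, 0, 0, 2.7, 0, 0, 0, 0, 0, 2.7, 0, 0, 0, 0, 0, 2, 0, 0, 0, 0, 0, 1.3, 0, 0, 0, 0, 0, 0.7, 0, 0, 0]}}

```text
clock: 10.12
tool_pos: [0.5192, -0.2535, 0.2228]
eef_rot: [0.996, -0.09, -0.0, -0.0]
contact_force: [0.0, -0.4, -4.2]
opening: 0.336
```

Emit:
{"method": "carry_out", "body": {"motion": [0, 0, 0, 0, 0, 0, 0, 0, 0, 0, 0, 0, 0, 0, 0, 0, 0, 0]}}

```text
clock: 10.5
tool_pos: [0.5197, -0.2537, 0.2244]
eef_rot: [0.996, -0.09, 0.001, 0.0]
contact_force: [0.6, 0.0, -5.1]
opening: 0.337
```

```bash
python3 g.py; python3 - <<'E'
import cv2,numpy as np
a=cv2.imread('pics/g_scene.png')[125:235,80:210];b=cv2.imread('pics/g_side.png')[60:180,240:340];w=cv2.imread('pics/g_wrist.png')
r=lambda i,h:cv2.resize(i,None,fx=h/i.shape[0],fy=h/i.shape[0],interpolation=cv2.INTER_CUBIC)
t=np.hstack([r(a,300),r(b,300)]);v=np.hstack([t,np.zeros((300,800-t.shape[1],3),np.uint8)]);x=r(w,300);x=np.hstack([x,np.zeros((300,800-x.shape[1],3),np.uint8)])
cv2.imwrite('pics/v1.png',np.vstack([v,x]))
E
```

```text
clock 10.5 TCP [ 0.5197 -0.2537  0.2244] jaw -100.32 z [ 1.3e-03 -5.0e-04 -1.0e+00] open 0.33697460177694316 F [ 0.65  0.02 -5.14]
TCP rel seat mm [60.2 -2.3 20.7]
side 55 tool [[-6.4, -34.0, 81.5], [-4.9, 16.2, 113.9], [3.0, 41.6, 140.3]] rel seat x/y [53.8 55.1 63.5] [-44.2  31.9] zmin 0.0829
wrist 3979 tool [[-6.0, -40.2, 81.0], [3.4, 0.4, 118.1], [4.0, 40.3, 167.8]] rel seat x/y [54.3 63.7 64.5] [-43.5  38.7] zmin 0.055
```

View pics/v1.png

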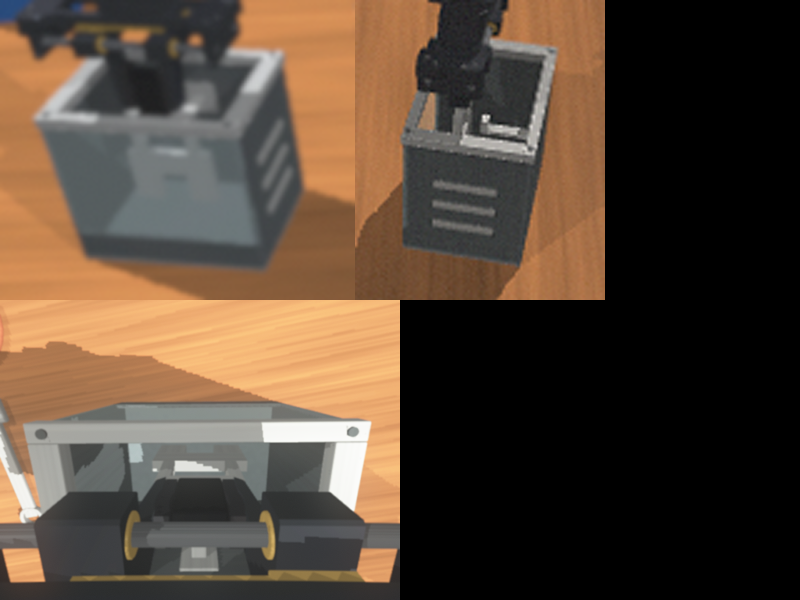

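The gauge is inside the mouth, clear of the frame on all sides, with the hook behind it (side crop, about 500,127). I move it over the hook end and keep the eye about 20 mm above the bar.

Emit:
{"method": "carry_out", "body": {"motion": [-0.5, -0.1, 0.1, 0, 0, 0.003, -1, -0.15, 0, 0, 0, -0.008, -1, 0, 0, 0, 0, 0, -1, 0, 0, 0, 0, 0, -1, 0, 0, 0, 0, 0, -1, 0, 0, 0, 0, 0, -0.5, 0, 0, 0, 0, 0, 0, 0, 0, 0, 0, 0]}}

```text
clock: 11.65
tool_pos: [0.4605, -0.2406, 0.2228]
eef_rot: [0.996, -0.088, 0.0, -0.0]
contact_force: [0.3, 0.7, -4.1]
opening: 0.339
```

```bash
python3 g.py
```

```text
clock 11.65 TCP [ 0.4605 -0.2406  0.2228] jaw -100.06 z [ 1.e-04  0.e+00 -1.e+00] open 0.3385115115494141 F [ 0.29  0.69 -4.12]
TCP rel seat mm [-0.4  0.5 19.1]
scene 167 tool [[-9.4, -35.2, 80.3], [2.6, -4.3, 101.2], [8.5, 29.3, 118.8]] rel seat x/y [-9.8  2.1  8.1] [-31.   36.1] zmin 0.1037
side 51 tool [[-12.9, -32.6, 81.4], [-4.5, -2.6, 102.0], [12.9, 38.0, 124.3]] rel seat x/y [-13.3  -4.9  12.5] [-38.4  33.6] zmin 0.0912
wrist 3996 tool [[-4.6, -40.1, 81.0], [4.5, 0.4, 117.4], [11.5, 40.3, 167.7]] rel seat x/y [-5.   4.1 11. ] [-40.7  41.4] zmin 0.0536
```

Emit:
{"method": "carry_out", "body": {"motion": [0, 0, 0.4, 0, 0, 0, 0, 0, 0.5, 0, 0, 0, 0, 0, 0.4, 0, 0, 0, 0, 0, 0.3, 0, 0, 0, 0, 0, 0.1, 0, 0, 0, 0, 0, 0, 0, 0, 0, 0, 0, 0, 0, 0, 0]}}

```text
clock: 12.68
tool_pos: [0.4609, -0.2406, 0.2059]
eef_rot: [0.996, -0.088, 0.0, 0.0]
contact_force: [-0.0, 0.4, -3.8]
opening: 0.331
```

Emit:
{"method": "carry_out", "body": {"motion": [0, 0, 0.1, 0, 0, 0, 0, 0, 0, 0, 0, 0]}}

```text
clock: 12.92
tool_pos: [0.4608, -0.2405, 0.2047]
eef_rot: [0.996, -0.087, 0.0, -0.0]
contact_force: [-0.7, -0.6, -4.1]
opening: 0.338
```

Emit:
{"method": "carry_out", "body": {"motion": [0, 0, 0.1, 0, 0, 0, 0, 0, 0, 0, 0, 0]}}

```text
clock: 13.18
tool_pos: [0.4608, -0.2405, 0.2037]
eef_rot: [0.996, -0.087, 0.0, -0.0]
contact_force: [0.1, -0.3, -4.6]
opening: 0.336
```

Emit:
{"method": "carry_out", "body": {"motion": [0, 0, 0.1, 0, 0, 0, 0, 0, 0, 0, 0, 0]}}

```text
clock: 13.42
tool_pos: [0.4608, -0.2406, 0.2036]
eef_rot: [0.996, -0.088, 0.0, -0.0]
contact_force: [-1.6, 1.2, 5.0]
opening: 0.337
```

Emit:
{"method": "carry_out", "body": {"motion": [0, 0, 0.1, 0, 0, 0, 0, 0, 0, 0, 0, 0]}}

```text
clock: 13.68
tool_pos: [0.4608, -0.2406, 0.2035]
eef_rot: [0.996, -0.088, 0.001, -0.0]
contact_force: [-3.4, 2.0, 14.2]
opening: 0.34
```

Contact came at exactly the expected seat height. I relieve the press, then open slightly.

Emit:
{"method": "carry_out", "body": {"motion": [0, 0, -0.15, 0, 0, 0, 0, 0, 0, 0, 0, 0]}}

```text
clock: 13.92
tool_pos: [0.4609, -0.2406, 0.2036]
eef_rot: [0.996, -0.087, 0.0, 0.0]
contact_force: [-0.4, 0.3, 3.9]
opening: 0.339
```

Emit:
{"method": "carry_out", "body": {"motion": [0, 0, 0, 0, 0, 0, 0, 0, 0, 0, 0, 0, 0, 0, 0, 0, 0, 0, 0, 0, 0, 0, 0, 0, 0, 0, 0, 0, 0, 0], "hand": 5.2}}

```text
clock: 14.55
tool_pos: [0.4607, -0.2406, 0.2032]
eef_rot: [0.996, -0.088, -0.0, -0.0]
contact_force: [-0.2, 1.5, -0.1]
opening: 0.588
```

```bash
python3 g.py
```

```text
clock 14.55 TCP [ 0.4607 -0.2406  0.2032] jaw -100.04 z [-0.  0. -1.] open 0.5881127494393708 F [-0.22  1.47 -0.12]
TCP rel seat mm [-0.2  0.5 -0.5]
scene 70 tool [[-3.4, -35.5, 80.4], [3.7, -4.5, 84.1], [9.7, 27.9, 94.2]] rel seat x/y [-3.6  3.5  9.5] [-27.8  36.4] zmin 0.109
wrist 3815 tool [[-5.3, -40.1, 81.0], [4.0, -0.7, 117.2], [12.0, 40.6, 169.2]] rel seat x/y [-5.5  3.7 11.8] [-40.9  41.4] zmin 0.0318
```

Released, force is zero. I withdraw straight up slowly.

Emit:
{"method": "carry_out", "body": {"motion": [0, 0, -0.5, 0, 0, 0, 0, 0, -1, 0, 0, 0, 0, 0, -1.5, 0, 0, 0, 0, 0, -2, 0, 0, 0, 0, 0, -3, 0, 0, 0, 0, 0, -4, 0, 0, 0, 0, 0, -4, 0, 0, 0, 0, 0, -2, 0, 0, 0]}}

```text
clock: 15.7
tool_pos: [0.461, -0.241, 0.3866]
eef_rot: [0.996, -0.088, 0.002, 0.001]
contact_force: [-0.8, 0.5, 0.3]
opening: 0.587
```

```bash
cat > e.py <<'E'
from g import *
for n in ['scene','side','wrist']:
    st=monitor.get_state();P=cloud(snapshot(n),st).reshape(-1,3);P=P[~np.isnan(P[:,0])];d=P[:,:2]-seat;X=d@ex;Y=d@ey
    for nm,z0,z1 in [('handle',.135,.185),('plate',.03,.118)]:
        q=(abs(X)<.02)&(abs(Y)<(.03 if nm=='handle' else .05))&(P[:,2]>z0)&(P[:,2]<z1)
        if q.sum()>10: print(n,nm,q.sum(),'x',np.round(1000*np.percentile(X[q],[3,50,97]),1),'y',np.round(1000*np.percentile(Y[q],[3,97]),1),'z',np.round(np.percentile(P[q,2],[2,98]),4))
a=cv2.imread('pics/g_scene.png')[120:300,60:420];b=cv2.imread('pics/g_side.png')[60:360,150:350];w=cv2.imread('pics/g_wrist.png')
r=lambda i,h:cv2.resize(i,None,fx=h/i.shape[0],fy=h/i.shape[0],interpolation=cv2.INTER_CUBIC)
t=np.hstack([r(b,300),r(w,300)]);x=r(a,300);k=max(t.shape[1],x.shape[1]);pad=lambda i:np.hstack([i,np.zeros((300,k-i.shape[1],3),np.uint8)])
cv2.imwrite('pics/v2.png',np.vstack([pad(x),pad(t)]))
E
python3 e.py
```

```text
clock 15.7 TCP [ 0.461  -0.241   0.3866] jaw -100.06 z [ 0.0041 -0.0017 -1.    ] open 0.5866814662496631 F [-0.83  0.54  0.34]
TCP rel seat mm [1.000e-01 1.000e-01 1.829e+02]
scene handle 206 x [-8.2  6.9 10. ] y [-9.9 18.9] z [0.1361 0.179 ]
scene plate 32 x [-4.4  2.7  7.7] y [-27.  36.] z [0.1087 0.1178]
side handle 136 x [-10.3  -2.1   7.1] y [-12.9  18. ] z [0.1359 0.1806]
side plate 15 x [-15.9  -3.3  18.2] y [-24.6   6.8] z [0.0854 0.1179]
wrist handle 767 x [-8.6  3.3  7.9] y [-13.4  14. ] z [0.1365 0.1796]
wrist plate 579 x [-4.1  3.6  4. ] y [-40.   40.5] z [0.0396 0.114 ]
```

View pics/v2.png

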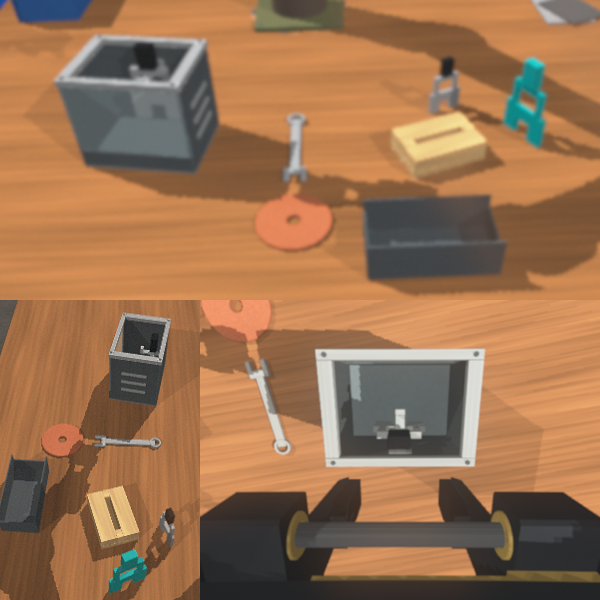

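The views agree: the gauge hangs on the hook (handle at wrist crop 403,433, with the bar end showing through in front). It is upright, the handle top is at about 0.179 m (expected 0.178), the block is empty and the bystanders are unmoved. I hand the job in.

```bash
python3 -c "
from plant import workorder; print(workorder.finish_job())"
```

```text
the job is handed in; nothing more can be done
None
```

The gap gauge is hanging by its eye on the hook inside the cabinet, the gripper is out and clear, and the job was handed in at about 15.7 s. The judge gives no verdict, so this rests on my own checks.

**What I did:** I picked the larger grey gauge, with the black handle, out of the block, leaving the smaller grey and the turquoise look-alikes. I lowered it through the mouth 60 mm in front of the hook seat and moved it back over the upturned end with the eye about 19 mm above the bar. It touched the bar at the expected height. The press peaked at about 14 N; I eased it, opened the fingers to about 52 mm and withdrew straight up.

**Last checks:**
- **Position:** in the wrist view the gauge is upright and within about 1 mm of the seat sideways, with its handle top at about 0.179 m (0.178 expected).
- **Frame:** no sideways contact force showed in the readings at the end of each move, and the pictures inside the mouth showed clearance on all sides.
- **Bystanders:** the spanner, disc, housing and look-alikes looked unmoved in the last pictures. I compared these by eye and did not measure them again.

**Disagreements:** the cameras differed by about 2 mm on the mouth centre, and I used mainly the close wrist fit. In the last check the scene camera put the handle about 4 mm to one side in y; the wrist view showed it centred.

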